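# Lock in the three booted station switches under the sliding guard

### The arm

A 6-joint arm with a two-finger parallel gripper is mounted at the origin on the work surface. World frame = base frame: x ahead of the robot, y to its left, z up, the work surface at z = 0. Lengths are in m, angles in rad, forces in N, time in s.
With the tool pointing down it reaches from about 0.25 to 0.8 m from the base axis. Payload 3.9 kg.
Tool frame: the origin (TCP) lies midway between the tips of the shut fingers; the grasp point (between the pads) lies 19 mm behind it (robot.tcp_to_grasp is the distance from the TCP to the grasp point, in m); z points along the fingers, y is the direction in which the jaws open and shut (so a half turn about z gives the same grasp; the last joint's range is limited). The gripper opens to 85 mm and grips with 20 to 120 N. Pads are 22 mm wide; open, the fingers measure 114 mm over their backs; the gripper's body (76 mm by 85 mm) begins 54 mm behind the grasp point. The pads swing forward as they close: fully open they stand 13 mm farther back than shut.
Start: joints at [1.243, 0.26, -0.138, 1.173, 0, 1.571], TCP at [0.169, 0.497, 0.231] pointing down, gripper open.
Joint ranges: [-2.78, 2.78], [-0.83, 1.72], [-1.28, 1.37], [-1.9, 2.12], [-1.57, 1.48], [-3.14, 3.14]. Speed limits (rad/s): [2.57, 2.57, 3.14, 3.14, 3.14, 3.14].

### API

Orientations are given as a unit quaternion [x, y, z, w].
In Python, from station import readout, imaging, job, robot gives the robot as it stands.
- The arm moves only by the tool play_rows, never from a script. Its argument "commands" is a list of rows, each a list of 7 numbers: the closure, from -1 (fully open) to 1 (shut), then the shift along the world's x, y, z in m, then the turn, a rotation vector about the world's x, y, z in rad. A call has 1 to 12 rows; each row is the pose to reach, as a shift and turn from the pose commanded when the call began; what a row does not reach only later rows make up. A row lasts 1/12 s, in which the tool goes at most 41.7 mm and 7.16 degrees, less where a joint would pass 70% of its speed; a pose out of reach is approached as far as the arm can. A call with a gripper value outside its range is refused whole. The fingers move at their own pace and stop on an object; "grip_force" is the grip in N (left out, the last holds). Time passes only in rows, so rows that repeat a pose let the fingers close. It gives the time, the measured TCP pose, the force and the opening at its end, in the units of the state.
- readout.observe(): the state, without advancing time (a new reading comes with each control period).
- imaging.camera(name): name is "side" or "top"; returns a dict with "image" (400x640x3 uint8, red, green, blue), "range_z" (400x640 float32, m along the optical axis (not along the pixel's ray), 0 where there is no reading), "fx", "fy", "cx", "cy" (pixels), "eye" and "attitude" of the camera in the world. Camera axes: x right, y down, z forward; pixel columns grow to the right and rows downward; lengths in m; the calibration is good to about 2 mm. A picture is of the moment at which its call begins.
- job.sign_off(): hands the job in, once; it reports no verdict.
The state is a dict: "time_s": time; "joint_positions": joint angles; "joint_velocities": joint speeds; "joint_efforts": joint torques, N m; "eef_pos": TCP position; "eef_rot": TCP orientation; "ft_force": force on the tool from outside, world axes, zero at the start; "moment": the same for the moment, N m; "width": finger opening in m.
Only numpy, scipy, OpenCV 4.12 (cv2) and the standard library are available. Lean on these libraries where they do the work, as an engineer would, in place of code of your own. Each camera call takes 0.05 s, during which the arm holds its last target.

### The job

Get the tester's switch console ready for a run: take the guard by its fin and slide it fully open, then go over the three rubber-booted push-lock switches from left to right as the robot sees them, feel through each boot whether the switch is already locked in, and click in those that are not, so that all three are left locked in. Press gently, never with more than 25 N, for they are delicate. Then slide the guard fully shut, let go of it, and leave the glassware and cups where they stand.

Things in the scene. Friction and masses are not known exactly. Their poses are not given: they have to be found in the camera images.
- console: Grey switch console fixed on the bench, 140 (x) by 356 (y) mm, 85 mm tall; origin under its centre, z up, front looking along -x to the robot. Its half at -y (right, seen from the robot) has a recess, 104 (x) by 166 (y) mm, centred at y = -85 mm, its floor 55 mm above the bench. In it stand three switches in a row along y, 45 mm apart. A sliding guard covers it.
- guard (a joint): How far the guard is slid open along the console's +y (to the left seen from the robot), m: 0 shut, 0.165 fully open (both are hard stops). It starts shut or up to 12 mm ajar. It drags with about 2.5 N and stays where it is left. The guard is a flat grey plate, 126 by 172 mm and 4 mm thick, its top 92 mm above the bench.
- guard_grip (a point): Centre of the black upright fin on the middle of the guard, by which it is moved: 50 mm long along the console's x, 12 mm thick along its y, standing from 92 to 128 mm above the bench. The point is 112 mm above the bench, on the centre of the fin; it travels with the guard. Axes as the console's.
- left_switch: Left switch, at console y = -40 mm. All three are alike: a black rubber boot 25 mm across, top 22 mm above the recess floor, in a steel ring 33 mm across, 4 mm high. Origin: centre of the boot's top at rest (77 mm above the bench; stays there when pressed). The boot is soft (0.6 N, 1.3 N fully down) and always springs up, so it looks the same in either state. A push-push stem is hidden in it.
- middle_switch: Middle switch, at console y = -85 mm. Origin as the left one's. The boot of an out switch meets its stem 2 mm down from rest; that of a locked-in switch only 7 mm down. There the force rises at once, to about 3 N in all (out) or 4.5 N (locked in). At the start each switch may be in either state. A locked stem hangs on a catch pin that bears on the switch with 3.5 N; nothing bears on an out one.
- right_switch: Right switch, at console y = -130 mm. Origin as the left one's. In both states a boot can be pushed down to a hard stop 14.5 mm below rest, at about 6 N; beyond that the force climbs steeply. Pushed to the stop (at least 13 mm) and let go, an out switch locks in and a locked one comes out; a push of under 11 mm changes nothing.
- beaker: Clear glass beaker, 72 mm wide, 95 mm tall, standing to the left of the console; origin under its centre. Bystander.
- jar: Amber glass jar with white cap, 60 mm wide, 85 mm tall, standing to the right; origin under its centre. Bystander.
- weighing_cup: Small open aluminium cup, 60 mm wide, 40 mm tall, standing to the right and farther off; origin under its centre. Bystander.

How it is judged:
On the way, in this order (a step that is already met when the one before it is completed fails the run):
1. the guard is slid open (value of joint guard above 0.145 m), for 0.1 s.
2. the left switch is felt with the fingers (contact force between the fingers and left_switch above 1.5 N), for 0.02 s.
3. the middle switch is felt with the fingers (contact force between the fingers and middle_switch above 1.5 N), for 0.02 s.
4. the right switch is felt with the fingers (contact force between the fingers and right_switch above 1.5 N), for 0.02 s.
At the end, for the whole second after the job is handed in: The guard is shut (within 5 mm) and all three switches are locked in, that is, the stem of each hangs on its catch pin (which then bears on the switch with about 3.5 N; on a switch that is out nothing bears) (value of joint guard below 0.005 m and contact force between each of left_switch, middle_switch, right_switch and anything else above 1.5 N); the robot touches nothing.
It fails at once if the left switch is pressed with more than 25 N (contact force between any of the fingers, the arm and left_switch above 25 N).
It fails at once if the middle switch is pressed with more than 25 N (contact force between any of the fingers, the arm and middle_switch above 25 N).
It fails at once if the right switch is pressed with more than 25 N (contact force between any of the fingers, the arm and right_switch above 25 N).
It fails at once if a bystander (beaker, jar or cup) is moved by more than 30 mm (distance of any of beaker, jar, weighing_cup from where it was at the start of the episode above 0.03 m).
It also fails if it takes over 70 s, if anything falls off the work surface, if the arm or the gripper's body presses on something with over 40 N, if the wrist force passes 120 N, or if a joint passes its speed limit or range.

## Working session

There is one attempt and no reset: what is moved stays moved. The work goes in short steps, Python scripts to look and compute and a tool call to move; the robot and the scene stay as the last step left them, time stands still between calls to the robot, and variables do not carry over. Pictures are saved under pics/ and viewed, and the job is handed in when it is done.

Besides the shell and the picture viewer there is one more tool, called after "Call:" by a JSON object that holds its "op" and its "data". play_rows: Moves the arm, as the interface text tells. Its arguments: {"type":"object","properties":{"commands":{"type":"array"},"grip_force":{"type":"number"}},"required":["commands"]}

```bash
ls; mkdir -p pics; python3 - <<'E'
from station import readout, imaging, job, robot
import cv2,numpy as np
print(readout.observe())
for n in("top","side"):
    c=imaging.camera(n); cv2.imwrite(f"pics/{n}0.png",c["image"][:,:,::-1]); np.savez(f"{n}0.npz",**c)
    print(n,c["fx"],c["fy"],c["cx"],c["cy"],c["eye"],c["attitude"])
E
```

```text
pics
{'time_s': 0.0, 'joint_positions': array([ 1.24298536e+00,  2.60659591e-01, -1.39348115e-01,  1.17271238e+00,
        7.87091529e-06,  1.57079469e+00]), 'joint_velocities': array([ 2.96741873e-04,  2.00162687e-03, -8.05414415e-04,  5.36086151e-04,
       -3.42582835e-04,  2.51483121e-06]), 'joint_efforts': array([-4.74661774e-04, -4.05683613e+01,  2.53919917e+01,  1.89127238e-02,
       -2.47471489e-04,  4.54541023e-06]), 'eef_pos': array([0.16881528, 0.49640536, 0.23048565]), 'eef_rot': array([ 1.63171701e-01,  9.86597218e-01, -9.48343969e-04, -1.60835565e-04]), 'ft_force': array([-0.0113917 ,  0.67966284,  0.14464256]), 'moment': array([ 0.03762396, -0.00685598,  0.00658264]), 'width': 0.08526466662189673}
top 381.4358703591334 381.4358703591334 319.06717813041166 202.4523151645265 [ 0.44070754 -0.01699062  1.36278928] [-0.69931403  0.71234476 -0.03341532  0.04907379]
side 375.32778321468896 375.32778321468896 323.4335877796524 202.37375336332454 [ 0.21843688 -0.67395397  0.73522062] [ 0.87617166 -0.22315728  0.09845375 -0.41572936]
```

View pics/top0.png

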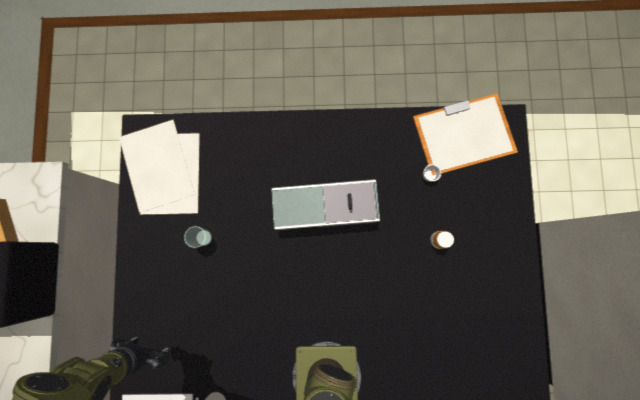

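View pics/side0.png

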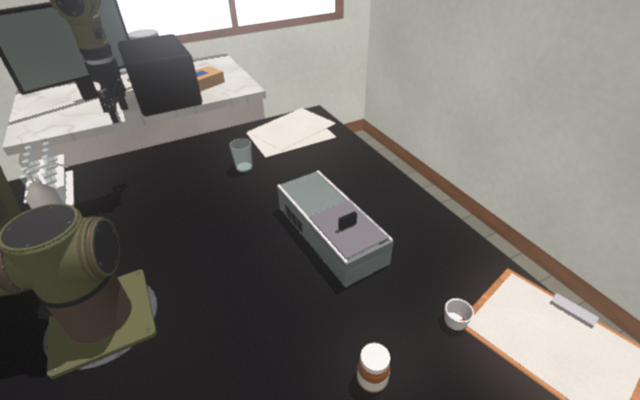

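The top view shows the console at (272–379, 182–230) with the fin at (350, 203), the beaker at (198, 238), the jar at (443, 240) and the cup at (432, 173). The side view agrees.

```bash
cat > h.py <<'E'
import numpy as np,cv2
from scipy.spatial.transform import Rotation as R
def cloud(c):
    z=c["range_z"].astype(float); v,u=np.mgrid[0:z.shape[0],0:z.shape[1]]
    p=np.stack([(u-c["cx"])/c["fx"]*z,(v-c["cy"])/c["fy"]*z,z],-1)
    P=p@R.from_quat(c["attitude"]).as_matrix().T+c["eye"]
    P[z==0]=np.nan; return P
def atz(c,u,v,h):
    d=R.from_quat(c["attitude"]).apply([(u-c["cx"])/c["fx"],(v-c["cy"])/c["fy"],1]); return c["eye"]+d*(h-c["eye"][2])/d[2]
E
python3 - <<'E'
from h import *
for n in("top","side"):
    c=np.load(n+"0.npz"); P=cloud(c); x,y,z=P[...,0],P[...,1],P[...,2]
    roi=(x>.25)&(x<.65)&(abs(y)<.3)
    m=roi&(z>.07)&(z<.1); q=P[m]
    k=cv2.minAreaRect(q[:,:2].astype(np.float32)*1000); print(n,m.sum(),k, np.median(q[:,2]))
    m=roi&(z>.105)&(z<.14); q=P[m]
    print(' fin',m.sum(),q[:,:2].mean(0),cv2.minAreaRect(q[:,:2].astype(np.float32)*1000), np.percentile(q[:,2],[5,50,95]))
c=np.load("top0.npz");im=c["image"][160:250,250:400,::-1];cv2.imwrite("pics/tc.png",cv2.resize(im,None,fx=5,fy=5,interpolation=cv2.INTER_CUBIC))
c=np.load("side0.npz");im=c["image"][160:290,260:410,::-1];cv2.imwrite("pics/sc.png",cv2.resize(im,None,fx=4.5,fy=4.5,interpolation=cv2.INTER_CUBIC))
E
```

```text
top 4127 ((583.9423828125, -11.05230712890625), (139.3710174560547, 356.4849548339844), 3.3462157249450684) 0.08700350767462406
 fin 61 [ 0.58875992 -0.09172853] ((588.9481811523438, -92.29674530029297), (47.16624069213867, 11.79659652709961), 4.551944732666016) [0.12051908 0.12737609 0.13066258]
side 4734 ((583.0017700195312, -10.318222045898438), (141.01181030273438, 358.78460693359375), 3.5212740898132324) 0.08699989104081979
 fin 184 [ 0.58575222 -0.09504167] ((587.434326171875, -93.05470275878906), (50.010318756103516, 14.83019733428955), 0.22184325754642487) [0.10658775 0.1212987  0.12856012]
```

View pics/tc.png

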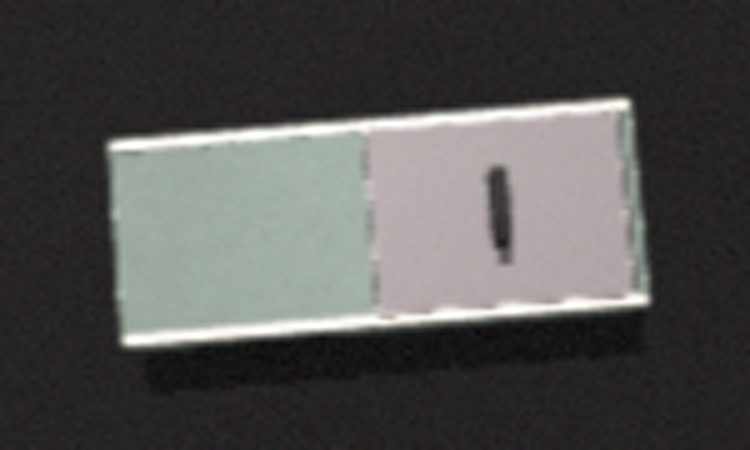

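View pics/sc.png

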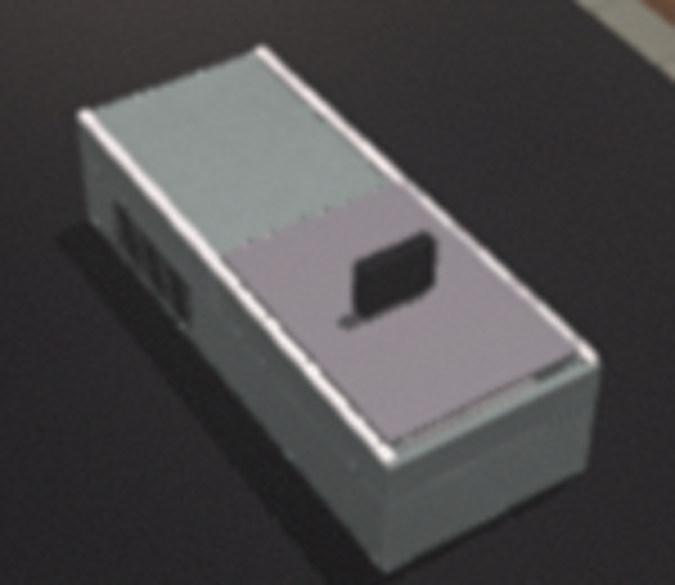

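Call:
{"op": "play_rows", "data": {"commands": [[-1,0.419,-0.589,0,0,0,0.388],[-1,0.419,-0.589,0,0,0,0.388],[-1,0.419,-0.589,0,0,0,0.388],[-1,0.419,-0.589,0,0,0,0.388],[-1,0.419,-0.589,0,0,0,0.388],[-1,0.419,-0.589,0,0,0,0.388],[-1,0.419,-0.589,0,0,0,0.388],[-1,0.419,-0.589,0,0,0,0.388],[-1,0.419,-0.589,0,0,0,0.388],[-1,0.419,-0.589,0,0,0,0.388],[-1,0.419,-0.589,0,0,0,0.388],[-1,0.419,-0.589,0,0,0,0.388]], "grip_force": 40}}

```text
time_s: 1.1
eef_pos: [0.4541, 0.0952, 0.2311]
eef_rot: [-0.03, 1.0, 0.0, -0.0]
ft_force: [0.8, 0.7, -0.2]
width: 0.0851
```

Call:
{"op": "play_rows", "data": {"commands": [[-1,0.13,-0.183,0,0,0,0],[-1,0.13,-0.183,0,0,0,0],[-1,0.13,-0.183,0,0,0,0],[-1,0.13,-0.183,0,0,0,0],[-1,0.13,-0.183,0,0,0,0],[-1,0.13,-0.183,0,0,0,0],[-1,0.13,-0.183,-0.04,0,0,0],[-1,0.13,-0.183,-0.05,0,0,0],[-1,0.13,-0.183,-0.05,0,0,0]]}}

```text
time_s: 1.85
eef_pos: [0.5802, -0.0856, 0.1773]
eef_rot: [-0.03, 1.0, 0.001, -0.005]
ft_force: [-1.0, -0.9, -0.5]
width: 0.0853
```

```bash
python3 - <<'E'
from station import readout, imaging
import cv2
s=readout.observe();print(s['eef_pos'],s['eef_rot'],s['ft_force'],s['time_s'])
for n in("top","side"):
    c=imaging.camera(n);cv2.imwrite(f"pics/{n}1.png",cv2.resize(c["image"][120:300,230:430,::-1],None,fx=3,fy=3,interpolation=cv2.INTER_CUBIC))
E
```

```text
[ 0.58023875 -0.08558982  0.17732511] [-2.97962980e-02  9.99545393e-01  8.64829393e-04 -4.52097378e-03] [-0.98710595 -0.91803965 -0.51191064] 1.85
```

View pics/side1.png

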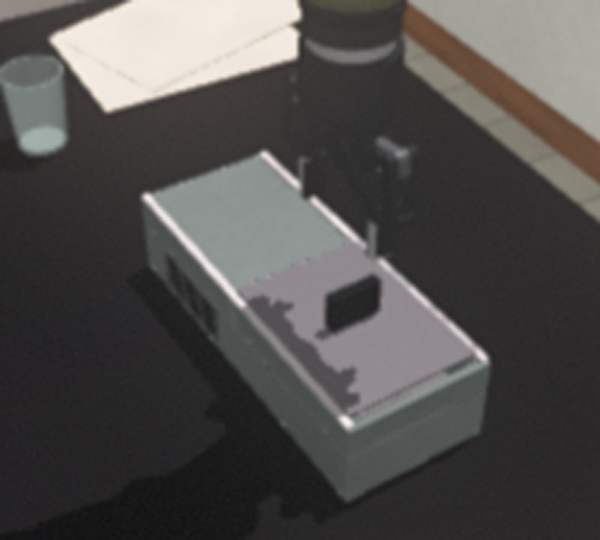

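The side view shows the gripper open above the console, behind the fin at (352, 303). I'll settle it and read the pose before descending.

Call:
{"op": "play_rows", "data": {"commands": [[-1,0,0,0,0,0,0],[-1,0,0,0,0,0,0],[-1,0,0,0,0,0,0]]}}

```text
time_s: 2.2
eef_pos: [0.5845, -0.0854, 0.183]
eef_rot: [-0.031, 1.0, -0.0, 0.001]
ft_force: [0.3, 0.1, -1.0]
width: 0.0853
```

Call:
{"op": "play_rows", "data": {"commands": [[-1,0.0035,-0.007,-0.02,0,0,0],[-1,0.0035,-0.007,-0.045,0,0,0],[-1,0.0035,-0.007,-0.065,0,0,0],[-1,0.0035,-0.007,-0.078,0,0,0],[-1,0.0035,-0.007,-0.083,0,0,0],[-1,0.0035,-0.007,-0.083,0,0,0],[-1,0.0035,-0.007,-0.083,0,0,0]]}}

```text
time_s: 2.78
eef_pos: [0.5877, -0.0927, 0.0993]
eef_rot: [-0.03, 1.0, -0.0, 0.001]
ft_force: [0.5, 0.6, 0.1]
width: 0.0856
```

Call:
{"op": "play_rows", "data": {"commands": [[1,0,0,0,0,0,0],[1,0,0,0,0,0,0],[1,0,0,0,0,0,0],[1,0,0,0,0,0,0],[1,0,0,0,0,0,0],[1,0,0,0,0,0,0],[1,0,0,0,0,0,0],[1,0,0,0,0,0,0]]}}

```text
time_s: 3.45
eef_pos: [0.5873, -0.0923, 0.0987]
eef_rot: [-0.03, 1.0, 0.0, 0.0]
ft_force: [-1.2, 1.6, 3.5]
width: 0.0116
```

Call:
{"op": "play_rows", "data": {"commands": [[1,-0.0006,0.01,0.001,0,0,0],[1,-0.0015,0.025,0.001,0,0,0],[1,-0.0024,0.04,0.001,0,0,0],[1,-0.0033,0.055,0.001,0,0,0],[1,-0.0042,0.07,0.001,0,0,0],[1,-0.0051,0.085,0.001,0,0,0],[1,-0.006,0.1,0.001,0,0,0],[1,-0.0069,0.115,0.001,0,0,0],[1,-0.0078,0.13,0.001,0,0,0],[1,-0.0087,0.145,0.001,0,0,0],[1,-0.0092,0.154,0.001,0,0,0],[1,-0.0093,0.156,0.001,0,0,0]]}}

```text
time_s: 4.45
eef_pos: [0.5776, 0.0647, 0.0988]
eef_rot: [-0.031, 1.0, -0.0, -0.0]
ft_force: [2.6, -2.1, -5.3]
width: 0.0114
```

Call:
{"op": "play_rows", "data": {"commands": [[1,-0.0002,0.003,0,0,0,0],[1,-0.0003,0.005,0,0,0,0],[1,-0.0003,0.005,0,0,0,0]]}}

```text
time_s: 4.7
eef_pos: [0.5774, 0.0683, 0.0988]
eef_rot: [-0.03, 1.0, 0.0, -0.0]
ft_force: [2.7, -0.3, -8.5]
width: 0.0113
```

Call:
{"op": "play_rows", "data": {"commands": [[1,-0.0001,0.002,0,0,0,0],[1,-0.0001,0.002,0,0,0,0],[1,-0.0002,0.004,0,0,0,0],[1,-0.0002,0.004,0,0,0,0]]}}

```text
time_s: 5.03
eef_pos: [0.5772, 0.0717, 0.0988]
eef_rot: [-0.03, 1.0, -0.0, -0.0]
ft_force: [3.8, -2.9, -12.2]
width: 0.0115
```

Call:
{"op": "play_rows", "data": {"commands": [[1,0,0.002,-0.001,0,0,0],[1,-0.0001,0.003,-0.001,0,0,0],[1,-0.0002,0.003,-0.001,0,0,0],[1,-0.0002,0.003,-0.001,0,0,0]]}}

```text
time_s: 5.37
eef_pos: [0.5772, 0.0717, 0.0988]
eef_rot: [-0.029, 1.0, -0.003, 0.0]
ft_force: [2.9, -10.8, -6.0]
width: 0.0116
```

Call:
{"op": "play_rows", "data": {"commands": [[1,0.0002,-0.004,0,0,0,0],[-0.3,0.0002,-0.004,0,0,0,0],[-1,0.0002,-0.004,0,0,0,0],[-1,0.0002,-0.004,0,0,0,0],[-1,0.0002,-0.004,0,0,0,0],[-1,0.0002,-0.004,0.02,0,0,0],[-1,0.0002,-0.004,0.06,0,0,0],[-1,-0.08,-0.004,0.08,0,0,0],[-1,-0.12,-0.004,0.08,0,0,0],[-1,-0.16,-0.004,0.08,0,0,0],[-1,-0.16,-0.004,0.08,0,0,0],[-1,-0.16,-0.004,0.08,0,0,0]]}}

```text
time_s: 6.37
eef_pos: [0.4076, 0.0706, 0.1779]
eef_rot: [-0.031, 1.0, -0.0, -0.004]
ft_force: [-1.7, -0.1, -0.5]
width: 0.0856
```

```bash
python3 - <<'E'
from station import readout, imaging
from h import *
s=readout.observe();print(s['eef_pos'],s['eef_rot'],s['ft_force'],s['time_s'])
for n in("top","side"):
    c=imaging.camera(n);np.savez(n+"2.npz",**c);P=cloud(c)
    a,b,w,h=(310,400,165,245) if n=="top" else (290,400,180,290)
    cv2.imwrite(f"pics/{n}2.png",cv2.resize(c["image"][w:h,a:b,::-1],None,fx=6,fy=6 if n=="top" else 5,interpolation=cv2.INTER_CUBIC))
    x,y,z=P[...,0],P[...,1],P[...,2]; roi=(x>.5)&(x<.7)&(abs(y)<.25)
    m=roi&(z>.105)&(z<.135)
    if m.any(): print(n,'fin',m.sum(),cv2.minAreaRect(P[m][:,:2].astype(np.float32)*1000))
    m=roi&(z>.067)&(z<.08)&(y<0)&(y>-.175)&(x>.555)&(x<.625)
    k,l=cv2.connectedComponents(m.astype(np.uint8))
    for i in range(1,k):
        q=P[l==i]
        if len(q)>15: print(n,len(q),q.mean(0),(q.max(0)+q.min(0))/2,np.ptp(q,0))
E
```

```text
[0.40759991 0.07064732 0.17785053] [-3.07885935e-02  9.99516088e-01 -2.04104230e-04 -4.42844789e-03] [-1.73168521 -0.05763281 -0.46692372] 6.3667
top fin 60 ((578.841064453125, 67.93220520019531), (47.33920669555664, 12.20872974395752), 5.5198540687561035)
top 34 [ 0.5915693  -0.14058735  0.07486496] [ 0.59114212 -0.13926112  0.07351418] [0.01988526 0.02040687 0.01262556]
top 35 [ 0.58702861 -0.05094646  0.07437165] [ 0.58755048 -0.05067016  0.07386122] [0.017686   0.02080323 0.01160836]
top 39 [ 0.58948911 -0.09470586  0.07462741] [ 0.58876332 -0.09485101  0.07392904] [0.02063703 0.0204519  0.01169793]
side fin 151 ((577.8673095703125, 68.00270080566406), (49.575157165527344, 15.469056129455566), 4.198770523071289)
side 63 [ 0.5898193  -0.00577712  0.07253562] [ 0.58956075 -0.00614781  0.07344514] [0.06848643 0.0089284  0.01231548]
side 61 [ 0.58431828 -0.05354306  0.07416243] [ 0.5852205  -0.05268444  0.07332441] [0.02085082 0.02158483 0.01246982]
side 65 [ 0.58745326 -0.09794576  0.07394708] [ 0.58909533 -0.09571545  0.07268395] [0.02313829 0.02088276 0.01119848]
side 65 [ 0.58956073 -0.14334683  0.07412411] [ 0.59060374 -0.14149327  0.07289123] [0.02129293 0.02205381 0.01172212]
```

View pics/top2.png

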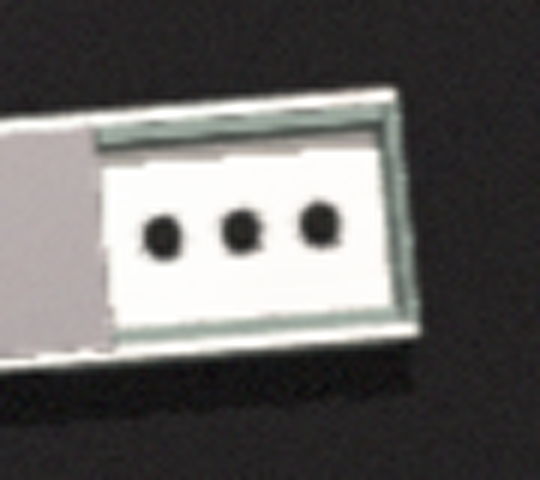

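View pics/side2.png

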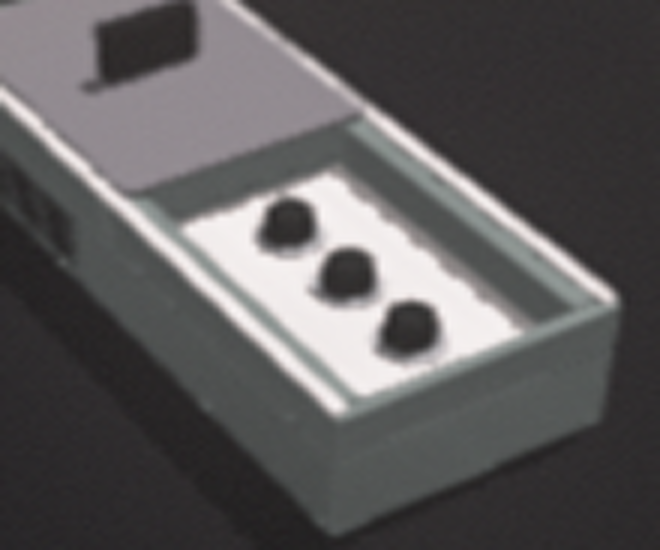

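Both views show the recess open, with three black boots on the white floor at (162,237), (241,231) and (320,224) in the top crop. The two cameras agree on their positions to about 2–3 mm, and these match the console model. Next I shut the fingers and go over the left switch.

Call:
{"op": "play_rows", "data": {"commands": [[1,0.0,0,0,0,0,0],[1,0.03,-0.03,0,0,0,0],[1,0.06,-0.05,0,0,0,0],[1,0.09,-0.075,0,0,0,0],[1,0.12,-0.1,0,0,0,0],[1,0.15,-0.12,0,0,0,0],[1,0.17,-0.12,-0.02,0,0,0],[1,0.17,-0.12,-0.04,0,0,0],[1,0.17,-0.12,-0.06,0,0,0],[1,0.17,-0.12,-0.07,0,0,0],[1,0.17,-0.12,-0.07,0,0,0],[1,0.17,-0.12,-0.07,0,0,0]]}}

```text
time_s: 7.47
eef_pos: [0.5875, -0.0488, 0.1078]
eef_rot: [-0.03, 1.0, 0.0, -0.0]
ft_force: [0.5, -0.5, 0.4]
width: -0.0003
```

Call:
{"op": "play_rows", "data": {"commands": [[1,-0.001,-0.002,-0.008,0,0,0],[1,-0.001,-0.002,-0.016,0,0,0],[1,-0.001,-0.002,-0.022,0,0,0],[1,-0.001,-0.002,-0.025,0,0,0],[1,-0.001,-0.002,-0.025,0,0,0],[1,-0.001,-0.002,-0.025,0,0,0],[1,-0.001,-0.002,-0.025,0,0,0]]}}

```text
time_s: 8.05
eef_pos: [0.5864, -0.0508, 0.0837]
eef_rot: [-0.03, 1.0, -0.0, 0.0]
ft_force: [-0.3, 0.7, 0.9]
width: 0.0001
```

Call:
{"op": "play_rows", "data": {"commands": [[1,0,0,-0.003,0,0,0],[1,0,0,-0.006,0,0,0],[1,0,0,-0.009,0,0,0],[1,0,0,-0.01,0,0,0],[1,0,0,-0.01,0,0,0],[1,0,0,-0.01,0,0,0],[1,0,0,-0.01,0,0,0]]}}

```text
time_s: 8.63
eef_pos: [0.5865, -0.0508, 0.0737]
eef_rot: [-0.03, 1.0, -0.0, 0.0]
ft_force: [-0.7, -0.2, 3.6]
width: 0.0002
```

Call:
{"op": "play_rows", "data": {"commands": [[1,0,0,0,0,0,0]]}}

```text
time_s: 8.72
eef_pos: [0.5865, -0.0508, 0.0737]
eef_rot: [-0.03, 1.0, -0.0, 0.0]
ft_force: [0.4, 1.4, 3.1]
width: 0.0001
```

Call:
{"op": "play_rows", "data": {"commands": [[1,0,0,-0.001,0,0,0],[1,0,0,-0.001,0,0,0]]}}

```text
time_s: 8.88
eef_pos: [0.5865, -0.0508, 0.0724]
eef_rot: [-0.03, 1.0, -0.0, 0.0]
ft_force: [2.0, -0.7, 2.8]
width: 0.0003
```

Call:
{"op": "play_rows", "data": {"commands": [[1,0,0,0,0,0,0]]}}

```text
time_s: 8.97
eef_pos: [0.5865, -0.0508, 0.0725]
eef_rot: [-0.03, 1.0, -0.0, 0.0]
ft_force: [1.5, 0.5, 3.5]
width: 0.0
```

Call:
{"op": "play_rows", "data": {"commands": [[1,0,0,-0.001,0,0,0],[1,0,0,-0.001,0,0,0]]}}

```text
time_s: 9.13
eef_pos: [0.5865, -0.0508, 0.0714]
eef_rot: [-0.03, 1.0, -0.0, 0.0]
ft_force: [0.8, -0.3, 3.2]
width: 0.0
```

Call:
{"op": "play_rows", "data": {"commands": [[1,0,0,0,0,0,0]]}}

```text
time_s: 9.22
eef_pos: [0.5865, -0.0508, 0.0714]
eef_rot: [-0.03, 1.0, -0.0, 0.0]
ft_force: [1.2, -0.4, 3.8]
width: 0.0001
```

At 3.3–5.6 mm down the left switch reads about 3.3 N, so it is out. I push it home.

Call:
{"op": "play_rows", "data": {"commands": [[1,0,0,-0.002,0,0,0],[1,0,0,-0.004,0,0,0],[1,0,0,-0.006,0,0,0],[1,0,0,-0.0075,0,0,0],[1,0,0,-0.008,0,0,0],[1,0,0,-0.008,0,0,0],[1,0,0,-0.008,0,0,0]]}}

```text
time_s: 9.8
eef_pos: [0.5865, -0.0508, 0.0635]
eef_rot: [-0.03, 1.0, -0.0, 0.0]
ft_force: [1.0, -0.6, 4.9]
width: 0.0001
```

Call:
{"op": "play_rows", "data": {"commands": [[1,0,0,-0.0005,0,0,0],[1,0,0,-0.0005,0,0,0],[1,0,0,-0.0005,0,0,0]]}}

```text
time_s: 10.05
eef_pos: [0.5865, -0.0508, 0.063]
eef_rot: [-0.03, 1.0, -0.0, 0.0]
ft_force: [0.6, 0.1, 5.6]
width: 0.0001
```

Call:
{"op": "play_rows", "data": {"commands": [[1,0,0,-0.0005,0,0,0],[1,0,0,-0.0005,0,0,0],[1,0,0,-0.0005,0,0,0]]}}

```text
time_s: 10.3
eef_pos: [0.5865, -0.0508, 0.0626]
eef_rot: [-0.03, 1.0, -0.0, 0.0]
ft_force: [0.3, 0.3, 6.9]
width: 0.0004
```

Call:
{"op": "play_rows", "data": {"commands": [[1,0,0,-0.0003,0,0,0],[1,0,0,-0.0003,0,0,0],[1,0,0,-0.0003,0,0,0]]}}

```text
time_s: 10.55
eef_pos: [0.5865, -0.0508, 0.0625]
eef_rot: [-0.03, 1.0, -0.0, 0.0]
ft_force: [1.9, 0.0, 7.1]
width: 0.0004
```

That's the stop, at z = 0.0625 as expected. I release it and feel again.

Call:
{"op": "play_rows", "data": {"commands": [[1,0,0,0.006,0,0,0],[1,0,0,0.013,0,0,0],[1,0,0,0.02,0,0,0],[1,0,0,0.02,0,0,0],[1,0,0,0.02,0,0,0],[1,0,0,0.014,0,0,0],[1,0,0,0.01,0,0,0],[1,0,0,0.01,0,0,0],[1,0,0,0.01,0,0,0],[1,0,0,0.01,0,0,0]]}}

```text
time_s: 11.38
eef_pos: [0.5855, -0.0508, 0.0715]
eef_rot: [-0.03, 1.0, 0.0, -0.001]
ft_force: [-1.1, -0.4, 0.5]
width: 0.0002
```

Call:
{"op": "play_rows", "data": {"commands": [[1,0,0,0,0,0,0]]}}

```text
time_s: 11.47
eef_pos: [0.5856, -0.0507, 0.0718]
eef_rot: [-0.03, 1.0, 0.0, -0.001]
ft_force: [-0.7, 0.1, 1.1]
width: -0.0001
```

Call:
{"op": "play_rows", "data": {"commands": [[1,0,0,0,0,0,0]]}}

```text
time_s: 11.55
eef_pos: [0.5857, -0.0508, 0.0719]
eef_rot: [-0.03, 1.0, 0.0, -0.0]
ft_force: [-0.9, 0.1, -0.1]
width: 0.0
```

Call:
{"op": "play_rows", "data": {"commands": [[1,0,0,-0.002,0,0,0],[1,0,0,-0.0035,0,0,0],[1,0,0,-0.0035,0,0,0],[1,0,0,-0.0035,0,0,0]]}}

```text
time_s: 11.88
eef_pos: [0.5862, -0.0508, 0.0688]
eef_rot: [-0.03, 1.0, -0.0, 0.0]
ft_force: [-1.6, -0.2, 4.7]
width: -0.0
```

Call:
{"op": "play_rows", "data": {"commands": [[1,0,0,0,0,0,0]]}}

```text
time_s: 11.97
eef_pos: [0.5862, -0.0508, 0.0689]
eef_rot: [-0.03, 1.0, -0.0, 0.0]
ft_force: [-1.6, 1.0, 4.9]
width: 0.0002
```

The left switch is locked in: soft at 5 mm, 4.8 N at 8 mm. Now the middle one.

Call:
{"op": "play_rows", "data": {"commands": [[1,0,0,0.014,0,0,0],[1,0,0,0.022,0,0,0],[1,0.001,-0.015,0.022,0,0,0],[1,0.0025,-0.035,0.022,0,0,0],[1,0.0025,-0.0447,0.022,0,0,0],[1,0.0025,-0.0447,0.015,0,0,0],[1,0.0025,-0.0447,0.008,0,0,0],[1,0.0025,-0.0447,0.004,0,0,0],[1,0.0025,-0.0447,0.003,0,0,0],[1,0.0025,-0.0447,0.003,0,0,0],[1,0.0025,-0.0447,0.003,0,0,0],[1,0.0025,-0.0447,0.003,0,0,0]]}}

```text
time_s: 12.97
eef_pos: [0.5885, -0.0954, 0.0718]
eef_rot: [-0.03, 1.0, -0.0, -0.0]
ft_force: [0.2, -2.6, 2.4]
width: -0.0
```

Call:
{"op": "play_rows", "data": {"commands": [[1,0,0,0,0,0,0]]}}

```text
time_s: 13.05
eef_pos: [0.5885, -0.0953, 0.0718]
eef_rot: [-0.03, 1.0, -0.0, -0.0]
ft_force: [-0.5, -2.0, 3.4]
width: 0.0001
```

Call:
{"op": "play_rows", "data": {"commands": [[1,0,0,0,0,0,0]]}}

```text
time_s: 13.13
eef_pos: [0.5885, -0.0953, 0.0718]
eef_rot: [-0.03, 1.0, -0.0, -0.0]
ft_force: [-1.4, -1.7, 4.4]
width: 0.0004
```

Call:
{"op": "play_rows", "data": {"commands": [[1,0,0,0,0,0,0]]}}

```text
time_s: 13.22
eef_pos: [0.5885, -0.0954, 0.0716]
eef_rot: [-0.03, 1.0, 0.0, -0.0]
ft_force: [-1.0, -2.1, 3.0]
width: -0.0002
```

About 3.3 N at 5.2 mm: the middle switch is out. I push it to the stop.

Call:
{"op": "play_rows", "data": {"commands": [[1,0,0,-0.002,0,0,0],[1,0,0,-0.004,0,0,0],[1,0,0,-0.006,0,0,0],[1,0,0,-0.008,0,0,0],[1,0,0,-0.009,0,0,0],[1,0,0,-0.0093,0,0,0],[1,0,0,-0.0095,0,0,0],[1,0,0,-0.0095,0,0,0],[1,0,0,-0.0095,0,0,0]]}}

```text
time_s: 13.97
eef_pos: [0.5886, -0.0953, 0.0625]
eef_rot: [-0.03, 1.0, 0.0, 0.0]
ft_force: [-2.4, -1.2, 8.4]
width: 0.0001
```

Call:
{"op": "play_rows", "data": {"commands": [[1,0,0,0.006,0,0,0],[1,0,0,0.013,0,0,0],[1,0,0,0.02,0,0,0],[1,0,0,0.02,0,0,0],[1,0,0,0.02,0,0,0],[1,0,0,0.014,0,0,0],[1,0,0,0.0095,0,0,0],[1,0,0,0.0095,0,0,0],[1,0,0,0.0095,0,0,0],[1,0,0,0.0095,0,0,0]]}}

```text
time_s: 14.8
eef_pos: [0.5883, -0.0953, 0.0711]
eef_rot: [-0.03, 1.0, 0.0, -0.0]
ft_force: [0.4, 1.0, 1.1]
width: -0.0002
```

Call:
{"op": "play_rows", "data": {"commands": [[1,0,0,0,0,0,0]]}}

```text
time_s: 14.88
eef_pos: [0.5883, -0.0954, 0.0713]
eef_rot: [-0.03, 1.0, 0.0, -0.0]
ft_force: [0.1, -0.1, 0.4]
width: -0.0003
```

Call:
{"op": "play_rows", "data": {"commands": [[1,0,0,0,0,0,0]]}}

```text
time_s: 14.97
eef_pos: [0.5883, -0.0954, 0.0714]
eef_rot: [-0.03, 1.0, 0.0, -0.0]
ft_force: [-0.6, 1.2, 1.3]
width: 0.0003
```

Call:
{"op": "play_rows", "data": {"commands": [[1,0,0,-0.002,0,0,0],[1,0,0,-0.003,0,0,0],[1,0,0,-0.003,0,0,0],[1,0,0,-0.003,0,0,0]]}}

```text
time_s: 15.3
eef_pos: [0.5885, -0.0954, 0.0688]
eef_rot: [-0.03, 1.0, 0.0, 0.0]
ft_force: [-0.5, 0.4, 5.4]
width: -0.0001
```

Call:
{"op": "play_rows", "data": {"commands": [[1,0,0,0,0,0,0]]}}

```text
time_s: 15.38
eef_pos: [0.5885, -0.0954, 0.0688]
eef_rot: [-0.03, 1.0, 0.0, -0.0]
ft_force: [-1.4, 0.6, 4.0]
width: -0.0003
```

The middle switch is locked in. On to the right one.

Call:
{"op": "play_rows", "data": {"commands": [[1,0,0,0.014,0,0,0],[1,0,0,0.022,0,0,0],[1,0.001,-0.015,0.022,0,0,0],[1,0.0025,-0.035,0.022,0,0,0],[1,0.0025,-0.045,0.022,0,0,0],[1,0.0025,-0.045,0.015,0,0,0],[1,0.0025,-0.045,0.008,0,0,0],[1,0.0025,-0.045,0.004,0,0,0],[1,0.0025,-0.045,0.003,0,0,0],[1,0.0025,-0.045,0.003,0,0,0],[1,0.0025,-0.045,0.003,0,0,0],[1,0.0025,-0.045,0.003,0,0,0]]}}

```text
time_s: 16.38
eef_pos: [0.5909, -0.1403, 0.0718]
eef_rot: [-0.03, 1.0, -0.0, -0.0]
ft_force: [-0.8, -2.7, 3.6]
width: -0.0004
```

Call:
{"op": "play_rows", "data": {"commands": [[1,0,0,0,0,0,0]]}}

```text
time_s: 16.47
eef_pos: [0.5909, -0.1402, 0.0718]
eef_rot: [-0.03, 1.0, -0.0, -0.0]
ft_force: [-1.8, -2.0, 4.4]
width: -0.0001
```

Call:
{"op": "play_rows", "data": {"commands": [[1,0,0,0,0,0,0]]}}

```text
time_s: 16.55
eef_pos: [0.5909, -0.1402, 0.0717]
eef_rot: [-0.03, 1.0, 0.0, -0.0]
ft_force: [-1.1, -2.2, 3.4]
width: 0.0002
```

Call:
{"op": "play_rows", "data": {"commands": [[1,0,0,0,0,0,0]]}}

```text
time_s: 16.63
eef_pos: [0.5909, -0.1402, 0.0716]
eef_rot: [-0.03, 1.0, 0.0, -0.0]
ft_force: [-1.9, -1.4, 4.0]
width: -0.0001
```

This one is out too, at about 3.8 N at 5.3 mm. I push it home and feel again.

Call:
{"op": "play_rows", "data": {"commands": [[1,0,0,-0.002,0,0,0],[1,0,0,-0.004,0,0,0],[1,0,0,-0.006,0,0,0],[1,0,0,-0.008,0,0,0],[1,0,0,-0.009,0,0,0],[1,0,0,-0.0093,0,0,0],[1,0,0,-0.0095,0,0,0],[1,0,0,-0.0095,0,0,0],[1,0,0,-0.0095,0,0,0]]}}

```text
time_s: 17.38
eef_pos: [0.591, -0.1402, 0.0625]
eef_rot: [-0.03, 1.0, 0.0, 0.0]
ft_force: [-3.2, -1.2, 7.6]
width: 0.0
```

Call:
{"op": "play_rows", "data": {"commands": [[1,0,0,0.006,0,0,0],[1,0,0,0.013,0,0,0],[1,0,0,0.02,0,0,0],[1,0,0,0.02,0,0,0],[1,0,0,0.02,0,0,0],[1,0,0,0.014,0,0,0],[1,0,0,0.0095,0,0,0],[1,0,0,0.0095,0,0,0],[1,0,0,0.0095,0,0,0],[1,0,0,0.0095,0,0,0]]}}

```text
time_s: 18.22
eef_pos: [0.5909, -0.1404, 0.0712]
eef_rot: [-0.03, 1.0, 0.0, -0.0]
ft_force: [0.5, 0.8, 1.1]
width: 0.0
```

Call:
{"op": "play_rows", "data": {"commands": [[1,0,0,0,0,0,0]]}}

```text
time_s: 18.3
eef_pos: [0.5909, -0.1403, 0.0713]
eef_rot: [-0.03, 1.0, 0.0, -0.0]
ft_force: [0.4, -0.7, 0.6]
width: 0.0001
```

Call:
{"op": "play_rows", "data": {"commands": [[1,0,0,0,0,0,0]]}}

```text
time_s: 18.38
eef_pos: [0.5909, -0.1403, 0.0714]
eef_rot: [-0.03, 1.0, 0.0, -0.0]
ft_force: [0.2, 0.3, 1.4]
width: -0.0001
```

Call:
{"op": "play_rows", "data": {"commands": [[1,0,0,-0.002,0,0,0],[1,0,0,-0.003,0,0,0],[1,0,0,-0.003,0,0,0],[1,0,0,-0.003,0,0,0]]}}

```text
time_s: 18.72
eef_pos: [0.591, -0.1404, 0.0688]
eef_rot: [-0.03, 1.0, 0.0, 0.0]
ft_force: [-1.7, 1.1, 4.3]
width: 0.0003
```

Call:
{"op": "play_rows", "data": {"commands": [[1,0,0,0,0,0,0]]}}

```text
time_s: 18.8
eef_pos: [0.591, -0.1404, 0.0688]
eef_rot: [-0.03, 1.0, -0.0, 0.0]
ft_force: [-0.7, 0.0, 4.9]
width: 0.0
```

All three are locked in. Now back to the fin: up, open, over it, then down.

Call:
{"op": "play_rows", "data": {"commands": [[1,0,0,0.035,0,0,0],[1,0,0,0.075,0,0,0],[1,0,0,0.111,0,0,0],[-1,-0.002,0.04,0.111,0,0,0],[-1,-0.004,0.08,0.111,0,0,0],[-1,-0.007,0.12,0.111,0,0,0],[-1,-0.01,0.16,0.111,0,0,0],[-1,-0.012,0.19,0.111,0,0,0],[-1,-0.0125,0.208,0.111,0,0,0],[-1,-0.0125,0.208,0.111,0,0,0],[-1,-0.0125,0.208,0.111,0,0,0],[-1,-0.0125,0.208,0.111,0,0,0]]}}

```text
time_s: 19.8
eef_pos: [0.5785, 0.0668, 0.1791]
eef_rot: [-0.03, 1.0, -0.0, -0.0]
ft_force: [0.8, 0.1, 0.2]
width: 0.0856
```

Call:
{"op": "play_rows", "data": {"commands": [[-1,0,0,-0.03,0,0,0],[-1,0,0,-0.055,0,0,0],[-1,0,0,-0.07,0,0,0],[-1,0,0,-0.079,0,0,0],[-1,0,0,-0.079,0,0,0],[-1,0,0,-0.079,0,0,0]]}}

```text
time_s: 20.3
eef_pos: [0.5787, 0.0665, 0.1005]
eef_rot: [-0.029, 1.0, -0.0, -0.0]
ft_force: [0.4, -0.2, -0.5]
width: 0.0856
```

Call:
{"op": "play_rows", "data": {"commands": [[1,0,0,0,0,0,0],[1,0,0,0,0,0,0],[1,0,0,0,0,0,0],[1,0,0,0,0,0,0],[1,0,0,0,0,0,0],[1,0,0,0,0,0,0],[1,0,0,0,0,0,0],[1,0,0,0,0,0,0]]}}

```text
time_s: 20.97
eef_pos: [0.5788, 0.0681, 0.1011]
eef_rot: [-0.03, 1.0, 0.001, 0.0]
ft_force: [-1.6, 1.6, 3.5]
width: 0.011
```

Call:
{"op": "play_rows", "data": {"commands": [[1,0.0006,-0.01,0,0,0,0],[1,0.0015,-0.025,0,0,0,0],[1,0.0024,-0.04,0,0,0,0],[1,0.0033,-0.055,0,0,0,0],[1,0.0042,-0.07,0,0,0,0],[1,0.0051,-0.085,0,0,0,0],[1,0.006,-0.1,0,0,0,0],[1,0.0069,-0.115,0,0,0,0],[1,0.0078,-0.13,0,0,0,0],[1,0.0087,-0.145,0,0,0,0],[1,0.0093,-0.155,0,0,0,0],[1,0.0095,-0.158,0,0,0,0]]}}

```text
time_s: 21.97
eef_pos: [0.5887, -0.0918, 0.1011]
eef_rot: [-0.029, 1.0, -0.0, 0.001]
ft_force: [-0.9, 2.7, 6.4]
width: 0.0113
```

Call:
{"op": "play_rows", "data": {"commands": [[1,0.0001,-0.002,0,0,0,0],[1,0.0002,-0.004,0,0,0,0],[1,0.0002,-0.004,0,0,0,0]]}}

```text
time_s: 22.22
eef_pos: [0.5887, -0.093, 0.1011]
eef_rot: [-0.03, 1.0, 0.002, 0.001]
ft_force: [0.3, 6.4, 6.7]
width: 0.0113
```

Call:
{"op": "play_rows", "data": {"commands": [[1,0.0001,-0.002,0,0,0,0],[1,0.0002,-0.004,0,0,0,0],[1,0.0002,-0.004,0,0,0,0]]}}

```text
time_s: 22.47
eef_pos: [0.5887, -0.0929, 0.1011]
eef_rot: [-0.032, 0.999, 0.005, 0.001]
ft_force: [-0.7, 16.3, 7.6]
width: 0.0111
```

That is the shut stop: 16 N and no motion. I ease off, let go and lift away.

Call:
{"op": "play_rows", "data": {"commands": [[1,-0.0002,0.003,0,0,0,0],[1,-0.0002,0.004,0,0,0,0]]}}

```text
time_s: 22.63
eef_pos: [0.5887, -0.0929, 0.1011]
eef_rot: [-0.031, 1.0, 0.001, 0.001]
ft_force: [0.3, 2.3, 5.4]
width: 0.0114
```

Call:
{"op": "play_rows", "data": {"commands": [[-1,0,0,0,0,0,0],[-1,0,0,0,0,0,0],[-1,0,0,0,0,0,0],[-1,0,0,0,0,0,0],[-1,0,0,0,0,0,0],[-1,0,0,0.03,0,0,0],[-1,0,0,0.06,0,0,0],[-1,0,0,0.09,0,0,0],[-1,-0.04,0,0.09,0,0,0],[-1,-0.08,0,0.09,0,0,0],[-1,-0.12,0,0.09,0,0,0],[-1,-0.16,0,0.09,0,0,0]]}}

```text
time_s: 23.63
eef_pos: [0.4267, -0.0946, 0.1904]
eef_rot: [-0.03, 1.0, -0.0, 0.0]
ft_force: [0.6, -0.4, 0.3]
width: 0.0853
```

Call:
{"op": "play_rows", "data": {"commands": [[-1,-0.03,0,0,0,0,0],[-1,-0.03,0,0,0,0,0],[-1,-0.03,0,0,0,0,0],[-1,-0.03,0,0,0,0,0]]}}

```text
time_s: 23.97
eef_pos: [0.3994, -0.0949, 0.191]
eef_rot: [-0.03, 1.0, -0.0, 0.001]
ft_force: [1.3, -0.4, 0.4]
width: 0.0852
```

```bash
python3 - <<'E'
from station import readout, imaging
from h import *
s=readout.observe();print(s['eef_pos'],s['ft_force'],s['time_s'],abs(s['joint_velocities']).max())
out=[]
for n in("top","side"):
    c=imaging.camera(n);np.savez(n+"3.npz",**c)
    P=cloud(c);o=cloud(np.load(n+"0.npz"))
    cv2.imwrite(f"pics/{n}3.png",c["image"][:,:,::-1])
    for nm,Q in(("before",o),("now",P)):
        x,y,z=Q[...,0],Q[...,1],Q[...,2]; m=(x>.54)&(x<.65)&(y>-.13)&(y<-.05)&(z>.105)&(z<.135)
        print(n,nm,m.sum(),Q[m].mean(0),cv2.minAreaRect(Q[m][:,:2].astype(np.float32)*1000)[0])
a,b=[cv2.resize(np.load(f"top{i}.npz")["image"][170:240,260:390,::-1],None,fx=4.5,fy=4.5,interpolation=cv2.INTER_CUBIC) for i in(0,3)]
a2,b2=[cv2.resize(np.load(f"side{i}.npz")["image"][210:280,270:400,::-1],None,fx=4.5,fy=4.5,interpolation=cv2.INTER_CUBIC) for i in(0,3)]
cv2.imwrite("pics/cmp.png",cv2.resize(np.vstack([np.hstack([a,b]),np.hstack([a2,b2])]),(800,430)))
E
```

```text
[ 0.39940702 -0.09486018  0.19101414] [ 1.29286994 -0.41931469  0.36624782] 23.9667 0.027916483112095554
top before 61 [ 0.58875992 -0.09172853  0.12624375] (588.9481811523438, -92.29674530029297)
top now 62 [ 0.58950253 -0.09514676  0.12654391] (590.2075805664062, -95.5560302734375)
side before 184 [ 0.58575222 -0.09504167  0.11986198] (587.434326171875, -93.05470275878906)
side now 188 [ 0.58665453 -0.09845403  0.11996878] (588.039306640625, -94.92804718017578)
```

View pics/cmp.png

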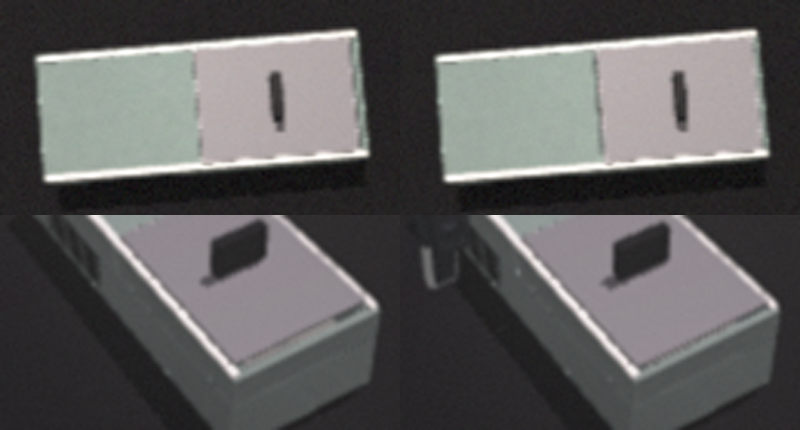

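View pics/top3.png

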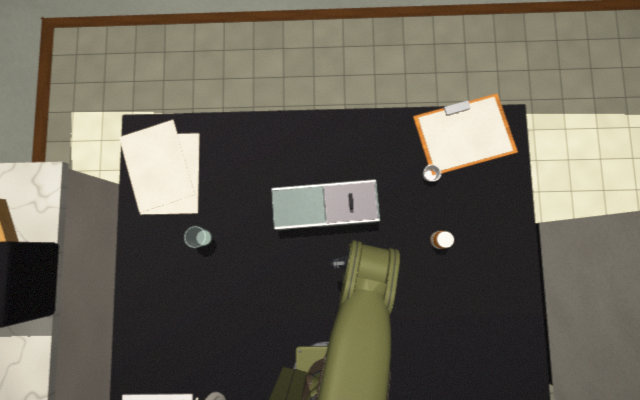

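The guard now sits about 3 mm further shut than it did at the start, with the fin at (351, 203). The beaker (198, 238), jar (443, 240) and cup (432, 173) haven't moved, and the gripper is clear.

```bash
python3 -c "
from station import job
print(job.sign_off())"
```

```text
the job is handed in; nothing more can be done
None
```

I handed the job in at about 24 s of robot time. As far as my checks show, all three switches are locked in, the guard is shut and nothing else was moved. Handing in gives no verdict, so the result is not confirmed.

- **Guard open:** I took it by the fin and slid it to its open stop.
- **Switches:** All three were out, each giving about 3–4 N at about 5 mm down. I pushed each to its stop, with forces up to about 8 N in the readings. Feeling each again gave about 1 N at about 5.5 mm and 4–5.4 N at about 8 mm, so all three are locked in.
- **Guard shut:** I slid it to the shut stop, where it stopped moving at about 16 N, then eased off and let go. In the pictures the fin sits 2–3.5 mm further shut than at the start.
- **Bystanders:** The beaker, jar and cup are at the same pixels in the top view as at the start, and the gripper is well clear of everything.

**One disagreement:** From the grasp and stop readings the guard started about 1 mm ajar; from the cameras it was about 3 mm. I put that down to slack in the grip and the 2 mm camera calibration. Opening the fingers also let the guard slip back about 1 mm from its open stop, still well past 0.145 m.

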